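# Move a charged battery pack from its charger to the lint vacuum

## Task

The pack on the charger is charged and the lint vacuum has none. Press the charger's thumb tab until the pack springs out, slide the pack off, and slide it contacts first onto the vacuum's dovetail shoe until it is fully home and the catch has clicked up and holds it. Press and push gently by feel - never force the pack, the tab or the machines, the shoe may sit a little off - and leave the other things on the counter alone.

Things in the scene. Friction and masses are not known exactly. Their poses are not given: they have to be found in the camera images.
- pack: dark battery pack, 0.36-0.48 kg, 84 long (x) x 60 wide (y) x 46 high, mm, locked on the charger at the start. Origin: centre of its underside, z up; it is pushed on along +x and pulled off along -x. Body z 9-46 mm with flat sides: grip it across y with the fingertips at least 11 mm above the underside, clear of the shoe's jaws (7.5 mm high). Foot under it: see pack_nose
- pack_nose (a point): middle of the lower edge of the pack's leading (+x) end, the end with the brass contacts, 42 mm from its origin. The dovetail foot under the body is z 0-9 mm, 44 mm wide at the bottom, 36 mm at the neck, as long as the body; across its underside at x -4 to 8 mm is a notch 6 mm deep into which a shoe's hook springs
- charger: grey battery charger, screwed down, 178 x 128 mm, 54 mm high at the back. Origin on the counter under the centre of a pack seated home; x is the push-on direction, z up. On top is a dovetail shoe: floor 36 mm high from x -54 to 46 mm, two undercut jaws x -28 to 44 mm (7.5 mm above the floor, 62 mm over all), end stop 30 mm above the floor at x 44 mm
- charger_home (a point): where the pack's origin is when locked home on the charger, 36 mm above the counter. Sprung contacts push the freed pack out along -x by 12 mm; there it stays, riding on the hook, when the tab is let go, and then slides off along -x with 1 to 3 N; 85 mm from home it is clear of the jaws, the hook and the tab and can be lifted
- charger_tab (a point): centre of the top of the charger's ribbed steel thumb tab (up), 34 mm (x) x 32 mm (y), 35 mm above the counter, 71 mm before home; free beside it and 20 mm below it. Press straight down here or up to 4 mm nearer its tip (-x), with shut fingers reaching less than 15 mm towards the pack, whose front end comes out to 17 mm from this point. Tab and hook are one piece
- charger_catch (a joint): how far the charger's tab and hook are pressed down, m: 0 up, stop at 0.0065. The pack is freed at about 0.005. The spring needs 1 N to start; 3 to 4.5 N in all free the pack and reach the stop
- vac: lint vacuum, a small light grey canister machine with a clear dust cup, fixed, about 290 x 235 mm, 175 mm high at its handle. Origin on the counter under the nominal centre of a seated pack; x is the push-on direction, z up. On its front deck, empty, is a shoe like the charger's (same jaws, tab, hook, contacts, stop), floor 66 mm high. From x -50 to 70 mm nothing else is above 55 mm
- vac_home (a point): nominal place of the pack's origin when home on the vacuum, 66 mm above the counter. The shoe is screwed down in slotted holes: it truly sits up to 4 mm off along x and 2.5 mm off along y, in line and exact in height; this is not measured and must be felt. At true home the hook clicks up; the end stop is 2 mm farther. Let go, the pack is pushed back against the hook
- vac_mouth (a point): nominal centre of the mouth of the vacuum's shoe at floor level, 42 mm before home. Guides narrow from 57 to 46 mm in the next 14 mm, then the jaws leave the foot 1.3 mm each side and about 2 mm in height. The floor begins 12 mm before it. Pushing takes 1-3 N where the nose rides over the hook (48-36 mm before home), and from 12 mm before home 4 N rising to 10 N at the click; 20 N is forcing it
- vac_catch (a joint): how far the vacuum's catch is pressed down, m: 0 up, about 0.005 while the pack's foot rides over the hook, back to 0 with the click when the pack is home (also 0 while the shoe is empty)
- cup: white plastic dosing cup, open, 64 mm wide and 55 mm high, standing near the robot between charger and vacuum. Not part of the job; leave it. Origin under its middle.
- peg_a: wooden clothes peg 75 x 10 x 13 mm, lying between charger and vacuum. Not part of the job; leave it. Origin under its middle.
- peg_b: second wooden clothes peg, 75 x 10 x 13 mm, lying farther back between them. Not part of the job; leave it. Origin under its middle.
- spray: clear spray bottle with white trigger head, 68 mm wide, 205 mm high, standing at the left. Not part of the job; leave it. Origin under its middle.
Mind the look-alikes: they are no part of the job. What is shaped like the charger but purple or yellow is not meant. What is shaped like the pack but green is not meant.

How it is judged:
By the outcome, as a careful person would: the job done as asked, in the order asked, and still so for the second after the job is handed in, with the robot touching nothing.
It also fails if it takes over 67 s, if anything falls off the work surface, if the arm or the gripper's body presses on something with over 40 N, if the wrist force passes 120 N, or if a joint passes its speed limit or range.

## Robot

A 7-joint arm with a two-finger parallel gripper is mounted at the origin on the work surface. World frame = base frame: x ahead of the robot, y to its left, z up, the work surface at z = 0. Lengths are in m, angles in degrees, forces in N, time in s.
With the tool pointing down it reaches from about 0.425 to 0.875 m from the base axis. Payload 4.7 kg.
Tool frame: the origin (TCP) lies at the very end of the fingers, on their centre line; the grasp point (between the pads) lies 19 mm behind it; z points along the fingers, y is the line along which they close (so a half turn about z gives the same grasp; the last joint's range is limited). The gripper opens to 87 mm and grips with 3 to 60 N. Pads are 19 mm wide; open, the fingers measure 117 mm over their backs; the gripper's body (75 mm by 190 mm) begins 51 mm behind the grasp point.
Start: joints at [-65.311, 18.392, -4.016, 83.108, 1.295, 78.541, -3.26], TCP at [0.263, 0.594, 0.195] pointing down, gripper open.
Joint ranges: [-163.93, 163.93], [-17.29, 119.83], [-79.2, 71.16], [3.27, 140.29], [-89.18, 269.18], [5.43, 117.66], [-154.24, 154.24]. Speed limits (degrees/s): [147.25, 147.25, 180, 180, 180, 180, 180].

## Interface

Orientations are given as [roll, pitch, yaw] about the fixed x, y, z axes, in that order (R = Rz(yaw) Ry(pitch) Rx(roll)).
In Python, from cell import telemetry, cams, env gives the robot as it stands.
- The arm moves only by the tool arm_command, never from a script. Its argument "series" is text: rows parted by semicolons, each of 5 numbers parted by spaces: the shift along the tool's x, y, z in mm, then the turn about the tool's z in rad, then the closure in counts, from 0 (fully open) to 255 (shut). A call has 1 to 20 rows; each row shifts and turns the commanded pose from where the row before left it, along the tool's axes as they then stand; what a row does not reach is not made up. A row lasts 1/12 s, in which the tool goes at most 41.7 mm and 7.16 degrees, less where a joint would pass 70% of its speed; a pose out of reach is approached as far as the arm can. A call is refused whole if a number of a shift passes 41.7 or a number of a turn 0.125, either way. A call with a gripper value outside its range is refused whole. The fingers move at their own pace and stop on an object; "squeeze" is the grip in N (left out, the last holds). Time passes only in rows, so rows that do not move let the fingers close. It gives the time, the measured TCP pose, the force, the opening and the grip force at its end, in the units of the state.
- telemetry.get_obs(): the state, without advancing time (a new reading comes with each control period).
- cams.read_camera(name): name is "scene" or "top" or "wrist"; returns the picture (480x640x3 uint8, blue, green, red); there is no depth.
- cams.calibration(name): a dict with "K" (3x3 intrinsics, pixels), "origin" and "rotation" of the camera in the world; the wrist camera has in their place "hand_eye" (4x4, takes a point from camera to tool coordinates, whose origin is the TCP and whose axes are the flange's). Camera axes: x right, y down, z forward; pixel columns grow to the right and rows downward; lengths in m; the calibration is good to about 2 mm. A picture is of the moment at which its call begins: read the wrist's pose just before it. calibration takes no time and is no camera call.
- env.sign_off(): hands the job in; it is judged then, once.
The state is a dict: "time_s": time; "qpos": joint angles; "joint_velocities": joint speeds; "effort": joint torques, N m; "tool_pos": TCP position; "tool_rot": TCP orientation; "force": force on the tool from outside, world axes, zero at the start; "wrist_torque": the same for the moment, N m; "grip_width": finger opening in m; "grasp_force": force on a finger pad.
Only numpy, scipy, OpenCV 4.12 (cv2) and the standard library are available. Lean on these libraries where they do the work, as an engineer would, in place of code of your own. Each camera call takes 0.05 s, during which the arm holds its last target. There are 200 camera calls.

## Working session

There is one attempt and no reset: what is moved stays moved. The work goes in short steps, Python scripts to look and compute and a tool call to move; the robot and the scene stay as the last step left them, time stands still between calls to the robot, and variables do not carry over. Pictures are saved under pics/ and viewed, at most 10 in all, crops included, and the job is handed in when it is done.

Besides the shell and the picture viewer there is one more tool, called after "Request:" by a JSON object that holds its "method" and its "body". arm_command: Moves the arm, as the interface text tells. Its arguments: {"type":"object","properties":{"series":{"type":"string"},"squeeze":{"type":"number"}},"required":["series"]}

```bash
mkdir -p pics; ls
python3 - <<'E'
from cell import telemetry, cams, env
import cv2, numpy as np
np.set_printoptions(precision=4,suppress=True)
o=telemetry.get_obs(); print({k:np.round(v,4) for k,v in o.items()})
for n in("scene","top","wrist"):
    print(n,cams.calibration(n))
for n in("scene","top"): cv2.imwrite(f"pics/{n}0.png",cams.read_camera(n))
E
```

```text
pics
{'time_s': np.float64(0.0), 'qpos': array([-65.313 ,  18.4386,  -4.0175,  83.1746,   1.2945,  78.5398,
        -3.2604]), 'joint_velocities': array([ 0.0025,  0.0021, -0.0065,  0.0317, -0.0021, -0.0058,  0.0439]), 'effort': array([ -0.0008, -49.1282,  -0.4045, -31.2547,  -0.0639,   0.0433,
         0.0002]), 'tool_pos': array([0.2629, 0.5938, 0.1939]), 'tool_rot': array([-179.8922,    0.0046,  156.1241]), 'force': array([ 0.2404, -0.3599,  0.6343]), 'wrist_torque': array([-0.0379,  0.0102,  0.003 ]), 'grasp_force': np.float64(0.0), 'grip_width': np.float64(0.0873)}
scene {'K': array([[477.4225,   0.    , 325.3691],
       [  0.    , 477.4225, 251.8676],
       [  0.    ,   0.    ,   1.    ]]), 'origin': array([ 1.1613, -0.2982,  0.536 ]), 'rotation': array([-124.2738,    0.3918,   59.12  ])}
top {'K': array([[532.9117,   0.    , 315.904 ],
       [  0.    , 532.9117, 235.5412],
       [  0.    ,   0.    ,   1.    ]]), 'origin': array([0.4172, 0.0665, 1.2539]), 'rotation': array([-173.3256,    1.3332,  -91.6161])}
wrist {'K': array([[404.7089,   0.    , 324.7855],
       [  0.    , 404.7089, 238.6877],
       [  0.    ,   0.    ,   1.    ]]), 'hand_eye': array([[-0.0008, -0.9598, -0.2806,  0.0776],
       [ 1.    , -0.0008, -0.0002, -0.0009],
       [ 0.    , -0.2806,  0.9598, -0.1901],
       [ 0.    ,  0.    ,  0.    ,  1.    ]])}
```

View pics/top0.png

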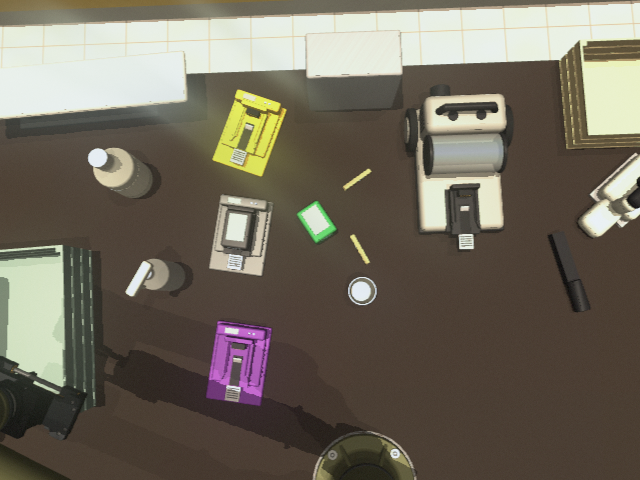

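View pics/scene0.png

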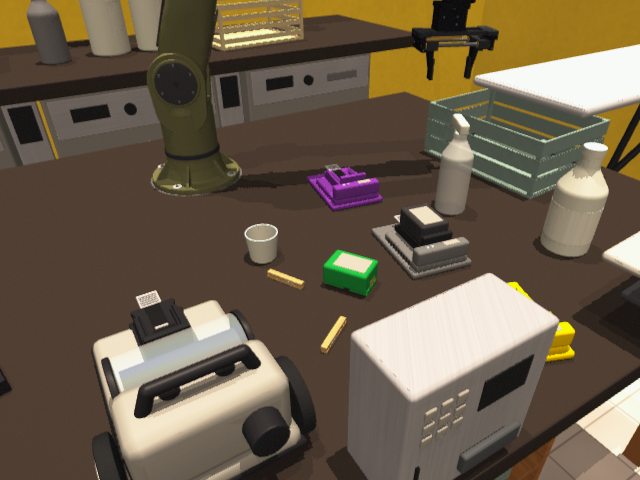

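```bash
cat > h.py <<'E'
from cell import telemetry, cams, env
import cv2, numpy as np
from scipy.spatial.transform import Rotation as R
np.set_printoptions(precision=4,suppress=True)
def campose(n,o=None):
    c=cams.calibration(n)
    if n!="wrist": return np.array(c["K"]),R.from_euler('xyz',c["rotation"],degrees=True).as_matrix(),np.array(c["origin"])
    o=o or telemetry.get_obs(); T=R.from_euler('xyz',o["tool_rot"],degrees=True).as_matrix(); H=np.array(c["hand_eye"])
    return np.array(c["K"]),T@H[:3,:3],T@H[:3,3]+o["tool_pos"]
def ray(cp,uv,z):
    K,Rm,t=cp; d=Rm@np.linalg.solve(K,[uv[0],uv[1],1.]); return t+d*(z-t[2])/d[2]
def proj(cp,p):
    K,Rm,t=cp; q=K@(Rm.T@(np.asarray(p)-t)); return q[:2]/q[2]
def delta(p,yaw,o=None):
    "mm shift in tool axes to target p (tool down), rad turn"
    o=o or telemetry.get_obs(); T=R.from_euler('xyz',o["tool_rot"],degrees=True).as_matrix()
    dy=(yaw-o["tool_rot"][2]+180)%360-180
    return T.T@(np.asarray(p)-o["tool_pos"])*1000, -np.radians(dy)
E
python3 - <<'E'
from h import *
cp=campose("top")
for n,uv,z in [("pack",(238,228),.082),("tab",(235,262),.035),("vactab",(466,242),.065),("vacshoeback",(462,188),.096),("spray",(165,275),.1),("nozzle",(140,278),.2),("bottle",(98,158),.2),("vacbox",(466,100),.175),("green",(317,222),.05),("cup",(362,290),.05),("base",(365,470),0),("crate",(65,330),.1)]:
    print(n,ray(cp,uv,z))
im=cv2.imread("pics/top0.png"); 
a=cv2.resize(im[180:290,190:290],None,fx=4,fy=4,interpolation=cv2.INTER_CUBIC); b=cv2.resize(im[160:270,410:510],None,fx=4,fy=4,interpolation=cv2.INTER_CUBIC)
cv2.imwrite("pics/crop.png",np.hstack([a,b]))
E
```

```text
pack [0.5774 0.2628 0.082 ]
tab [0.5052 0.2785 0.035 ]
vactab [ 0.5323 -0.2438  0.065 ]
vacshoeback [ 0.6487 -0.2342  0.096 ]
spray [0.4767 0.4204 0.1   ]
nozzle [0.4671 0.4397 0.2   ]
bottle [0.7147 0.5289 0.2   ]
vacbox [ 0.8192 -0.2332  0.175 ]
green [0.5899 0.0872 0.05  ]
cup [ 0.4327 -0.0094  0.05  ]
base [ 0.0306 -0.0038  0.    ]
crate [0.3644 0.6372 0.1   ]
```

View pics/crop.png

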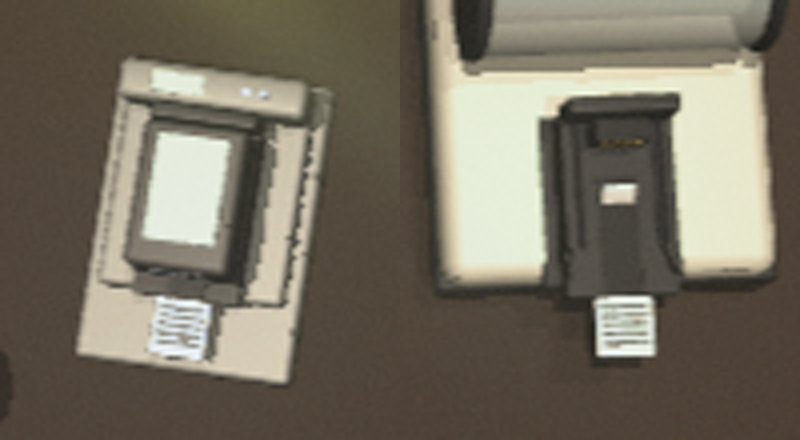

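Request:
{"method": "arm_command", "body": {"series": "0 0 -35 -0.121 0; 0 0 -35 -0.121 0; 0 0 -35 0 0; -22.7 -19.1 0 0 0; -22.7 -19.1 0 0 0; -22.7 -19.1 0 0 0; -22.7 -19.1 0 0 0; -22.7 -19.1 0 0 0; -22.7 -19.1 0 0 0; -22.7 -19.1 0 0 0; -22.7 -19.1 0 0 0; -22.7 -19.1 0 0 0; -22.7 -19.1 0 0 0; -22.7 -19.1 0 0 0; -22.7 -19.1 0 0 0; -22.7 -19.1 0 0 0; -22.7 -19.1 0 0 0; 0 0 30 0 0; 0 0 30 0 0; 0 0 0 0 0"}}

```text
time_s: 1.77
tool_pos: [0.5267, 0.2733, 0.2332]
tool_rot: [-179.6, -0.5, 169.9]
force: [-1.2, -0.3, -1.5]
grip_width: 0.0868
grasp_force: 0.0
```

Run:
```python
from h import *
import json
o=telemetry.get_obs(); cv2.imwrite("pics/w1.png",cams.read_camera("wrist"))
json.dump({k:np.asarray(v).tolist() for k,v in o.items()},open("w1.json","w")); print(o["tool_pos"],o["tool_rot"],o["joint_velocities"])
```

```text
[0.5267 0.2733 0.2332] [-179.5787   -0.4911  169.9023] [-0.9114 -1.1318 -0.8915 -4.9794  0.0315  4.7853 -0.1261]
```

View pics/w1.png

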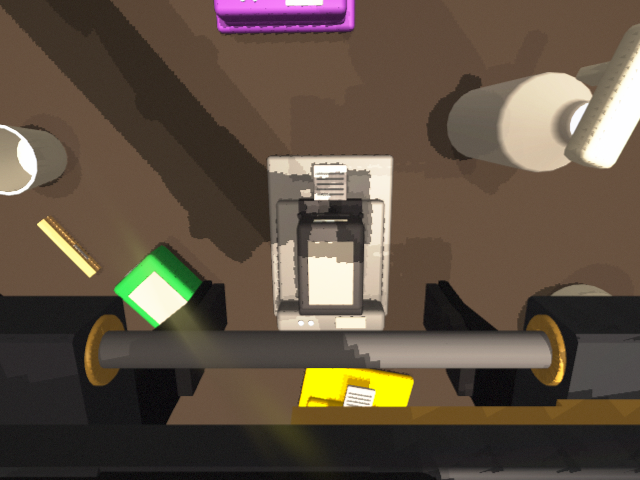

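Run:
```python
from h import *
import json
o=json.load(open("w1.json")); im=cv2.imread("pics/w1.png"); cp=campose("wrist",o)
g=cv2.cvtColor(im,cv2.COLOR_BGR2GRAY)
def rect(roi,th,z,name):
    x0,y0,x1,y1=roi; m=(g[y0:y1,x0:x1]>th).astype(np.uint8)*255
    m=cv2.morphologyEx(m,cv2.MORPH_CLOSE,np.ones((7,7)))
    c=max(cv2.findContours(m,cv2.RETR_EXTERNAL,cv2.CHAIN_APPROX_NONE)[0],key=cv2.contourArea)
    b=cv2.boxPoints(cv2.minAreaRect(c))+[x0,y0]; P=np.array([ray(cp,p,z) for p in b]); e=[P[1]-P[0],P[2]-P[1]]
    print(name,b.round(1).tolist(),P.mean(0),[np.linalg.norm(v).round(4) for v in e],[np.degrees(np.arctan2(v[1],v[0])).round(1) for v in e])
rect((302,236,362,312),150,.082,"label")
rect((308,158,354,203),185,.035,"tab")
big=cv2.resize(im[145:335,255:405],None,fx=4,fy=4,interpolation=cv2.INTER_CUBIC)[:600+160]
cv2.imwrite("pics/w1c.png",cv2.resize(im[145:335,255:405],(474,600),interpolation=cv2.INTER_CUBIC))
h=np.radians(-10.1);
```

```text
label [[308.0, 241.0], [353.0, 241.0], [353.0, 304.0], [308.0, 304.0]] [0.5793 0.2672 0.082 ] [np.float64(0.0396), np.float64(0.0603)] [np.float64(80.0), np.float64(-9.1)]
tab [[308.0, 158.0], [353.0, 158.0], [353.0, 202.0], [308.0, 202.0]] [0.5033 0.2807 0.035 ] [np.float64(0.0425), np.float64(0.0421)] [np.float64(79.9), np.float64(-9.1)]
```

View pics/w1c.png

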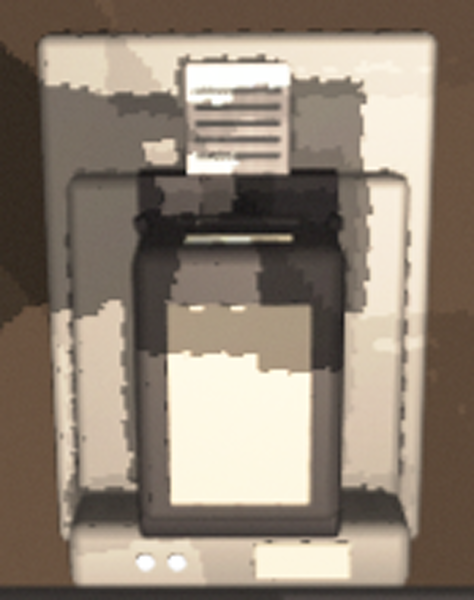

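Run:
```python
from h import *
import json
o=json.load(open("w1.json")); cp=campose("wrist",o); s=474/150; f=lambda x,y:(255+x/s,145+y/s)
pts={}
for n,x,y,z in [("tabfront",238,62,.035),("tabback",238,174,.035),("tabL",185,118,.035),("tabR",291,118,.035),("lab0",238.5,305,.082),("lab1",238.5,505,.082),("labL",165,405,.082),("labR",311,405,.082),("packF",239.5,250,.08),("packB",240,520,.08),("packL",138,400,.08),("packR",341,400,.08),("baseL",40,35,.008),("baseR",436,35,.008)]:
    p=ray(cp,f(x,y),z); pts[n]=p; print(n,p)
tab=(pts["tabfront"]+pts["tabback"])/2; lab=(pts["lab0"]+pts["lab1"])/2
d=lab-tab; print("tab",tab,"lab",lab,"yaw",np.degrees(np.arctan2(d[1],d[0])),np.hypot(*d[:2]))
b=pts["baseR"]-pts["baseL"]; print(np.degrees(np.arctan2(b[1],b[0])),np.linalg.norm(b))
cpt=campose("top"); 
for n,uv,z in [("tabtop",(190+179/4,180+328/4),.035),("labtop",(190+187/4,180+188/4),.082)]: print(n,ray(cpt,uv,z))
```

```text
tabfront [0.4886 0.2832 0.035 ]
tabback [0.5221 0.2773 0.035 ]
tabL [0.5023 0.2644 0.035 ]
tabR [0.508  0.2961 0.035 ]
lab0 [0.55   0.2723 0.082 ]
lab1 [0.6098 0.2618 0.082 ]
labL [0.5756 0.2465 0.082 ]
labR [0.5828 0.2875 0.082 ]
packF [0.535  0.2752 0.08  ]
packB [0.6155 0.2613 0.08  ]
packL [0.5735 0.239  0.08  ]
packR [0.5836 0.2962 0.08  ]
baseL [0.4716 0.222  0.008 ]
baseR [0.4938 0.3466 0.008 ]
tab [0.5054 0.2802 0.035 ] lab [0.5799 0.267  0.082 ] yaw -10.033367233437069 0.07570219969443753
79.88818843943056 0.126544536411194
tabtop [0.5052 0.2791 0.035 ]
labtop [0.5797 0.2656 0.082 ]
```

Request:
{"method": "arm_command", "body": {"series": "4 0.5 0 0 255; 4 0.5 0 0 255; 4 0.4 0 0 255; 4 0.4 0 0 255; 4 0.4 0 0 255; 3.7 0.4 0 0 255; 0 0 25 0 255; 0 0 25 0 255; 0 0 25 0 255; 0 0 25 0 255; 0 0 25 0 255; 0 0 25 0 255; 0 0 20 0 255; 0 0 10 0 255; 0 0 0 0 255; 0 0 0 0 255"}}

```text
time_s: 3.15
tool_pos: [0.5068, 0.2826, 0.0604]
tool_rot: [180.0, 0.0, 170.0]
force: [1.4, -0.6, 0.2]
grip_width: 0.0009
grasp_force: 0.0
```

Request:
{"method": "arm_command", "body": {"series": "1.5 -1.5 6 0 255; 1.5 -1.6 6 0 255; 0 0 4 0 255; 0 0 0 0 255; 0 0 0 0 255"}}

```text
time_s: 3.57
tool_pos: [0.5032, 0.2799, 0.044]
tool_rot: [180.0, 0.0, 170.0]
force: [-0.1, 0.3, -0.0]
grip_width: 0.0004
grasp_force: 0.0
```

Request:
{"method": "arm_command", "body": {"series": "0 0 4 0 255; 0 0 3 0 255; 0 0 2 0 255; 0 0 1 0 255; 0 0 0 0 255; 0 0 0 0 255"}}

```text
time_s: 4.07
tool_pos: [0.5032, 0.2799, 0.0339]
tool_rot: [-180.0, -0.0, 170.0]
force: [-1.1, 0.9, 1.1]
grip_width: 0.0003
grasp_force: 0.0
```

Request:
{"method": "arm_command", "body": {"series": "0 0 1 0 255; 0 0 1 0 255; 0 0 1 0 255; 0 0 0.7 0 255; 0 0 0 0 255; 0 0 0 0 255"}}

```text
time_s: 4.57
tool_pos: [0.5033, 0.2799, 0.0302]
tool_rot: [180.0, 0.0, 170.0]
force: [-0.4, 0.3, 0.6]
grip_width: 0.0004
grasp_force: 0.0
```

Request:
{"method": "arm_command", "body": {"series": "0 0 0.7 0 255; 0 0 0.6 0 255; 0 0 0 0 255; 0 0 0 0 255"}}

```text
time_s: 4.9
tool_pos: [0.5032, 0.2799, 0.0289]
tool_rot: [-180.0, -0.0, 170.0]
force: [0.1, -0.6, -0.3]
grip_width: 0.0004
grasp_force: 0.0
```

Run:
```python
from h import *
o=telemetry.get_obs(); print(o["tool_pos"],o["force"])
w=cams.read_camera("wrist"); t=cams.read_camera("scene"); cv2.imwrite("pics/w2.png",w)
cv2.imwrite("pics/s2.png",t)
cv2.imwrite("pics/j2.png",np.hstack([cv2.resize(w[80:480,160:500],(400,470)),cv2.resize(t[150:290,350:470],(400,470))]))
```

```text
[0.5032 0.2799 0.0289] [ 0.127  -0.5879 -0.2772]
```

View pics/j2.png

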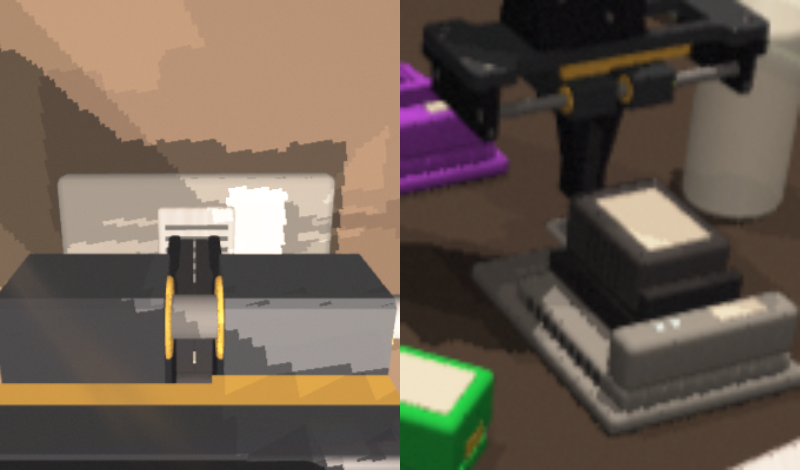

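Run:
```python
from h import *
cp=campose("scene")
for f in("scene0","s2"):
    g=cv2.cvtColor(cv2.imread(f"pics/{f}.png"),cv2.COLOR_BGR2GRAY)[195:235,395:455]
    m=(g>130).astype(np.uint8); n,l,s,c=cv2.connectedComponentsWithStats(m); i=1+np.argmax(s[1:,4]); print(f,s[i],c[i]+[395,195],ray(cp,c[i]+[395,195],.082))
```

```text
scene0 [ 14  11  34  19 360] [425.3667 214.7833] [0.5798 0.2674 0.082 ]
s2 [ 14  11  34  19 352] [425.4943 214.9006] [0.5802 0.2673 0.082 ]
```

Request:
{"method": "arm_command", "body": {"series": "0 0 0.5 0 255; 0 0 0.5 0 255; 0 0 0 0 255"}}

```text
time_s: 5.25
tool_pos: [0.5032, 0.2799, 0.0279]
tool_rot: [-180.0, -0.0, 170.0]
force: [0.1, 0.0, 0.1]
grip_width: 0.0008
grasp_force: 0.0
```

Request:
{"method": "arm_command", "body": {"series": "0 0 0.5 0 255; 0 0 0.5 0 255; 0 0 0 0 255"}}

```text
time_s: 5.5
tool_pos: [0.5032, 0.2799, 0.0269]
tool_rot: [-180.0, -0.0, 170.0]
force: [0.4, 0.5, 0.1]
grip_width: 0.0005
grasp_force: 0.0
```

Run:
```python
from h import *
o=telemetry.get_obs(); cp=campose("wrist",o)
print("tcp px",proj(cp,o["tool_pos"]))
o2=dict(o); o2["tool_pos"]=np.array([.5032,.2799,.0289]); cp=campose("wrist",o2)
s=400/470
for x,y in [(158,208),(235,208),(196,208),(196,236)]:
    uv=(160+x*.85,80+y*s); print(uv,ray(cp,uv,.035),ray(cp,uv,.029))
c=np.array([.5053,.2798,.035]); e=np.array([np.cos(np.radians(-10)),np.sin(np.radians(-10)),0]); 
for k in(-.017,0,.017): print(k,proj(cp,c+k*e))
```

```text
tcp px [326.4619 280.9965]
(294.29999999999995, 257.02127659574467) [0.4859 0.2673 0.035 ] [0.4878 0.2664 0.029 ]
(359.75, 257.02127659574467) [0.4913 0.2982 0.035 ] [0.4935 0.2984 0.029 ]
(326.6, 257.02127659574467) [0.4886 0.2825 0.035 ] [0.4906 0.2822 0.029 ]
(326.6, 280.8510638297872) [0.5007 0.2804 0.035 ] [0.5031 0.28   0.029 ]
-0.017 [327.071  256.9288]
0 [327.0537 289.6647]
0.017 [327.0371 320.8688]
```

Run:
```python
from h import *
w=cams.read_camera("wrist"); t=cams.read_camera("scene"); cv2.imwrite("pics/w3.png",w); cv2.imwrite("pics/s3.png",t)
a=cv2.imread("pics/w2.png"); s2=cv2.imread("pics/s2.png")
r=lambda im,y0,y1,x0,x1:cv2.resize(im[y0:y1,x0:x1],(400,300),interpolation=cv2.INTER_CUBIC)
cv2.imwrite("pics/j3.png",np.vstack([np.hstack([r(a,230,305,275,375),r(w,230,305,275,375)]),np.hstack([r(s2,180,240,380,460),r(t,180,240,380,460)])]))
```

```text
(no output)
```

View pics/j3.png

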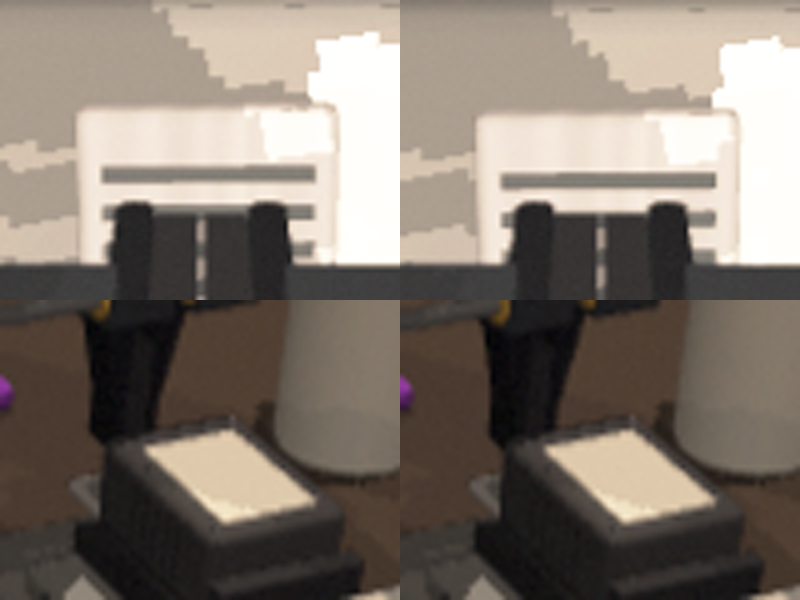

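Request:
{"method": "arm_command", "body": {"series": "0 0 0.5 0 255; 0 0 0.5 0 255; 0 0 0 0 255"}}

```text
time_s: 5.85
tool_pos: [0.5032, 0.2799, 0.0258]
tool_rot: [-180.0, -0.0, 170.0]
force: [-0.4, 0.4, 0.2]
grip_width: 0.0004
grasp_force: 0.0
```

Request:
{"method": "arm_command", "body": {"series": "0 0 0.5 0 255; 0 0 0.5 0 255; 0 0 0 0 255"}}

```text
time_s: 6.1
tool_pos: [0.5032, 0.2799, 0.0249]
tool_rot: [-180.0, -0.0, 170.0]
force: [-0.4, -0.2, -0.6]
grip_width: 0.0005
grasp_force: 0.0
```

Request:
{"method": "arm_command", "body": {"series": "0 0 0.5 0 255; 0 0 0.5 0 255; 0 0 0 0 255"}}

```text
time_s: 6.35
tool_pos: [0.5032, 0.2799, 0.0239]
tool_rot: [-180.0, -0.0, 170.0]
force: [0.2, -0.0, -0.8]
grip_width: 0.0004
grasp_force: 0.0
```

Run:
```python
from h import *
cp=campose("scene")
for z in(.0269,.035,.045): print(z,proj(cp,[.5032,.2799,z]))
e=np.array([np.cos(np.radians(-10)),np.sin(np.radians(-10)),0]); y=np.array([-e[1],e[0],0]); c=np.array([.5752,.2674,0])
for a in(-.042,.042):
  for b in(-.03,.03): print("pack top",a,b,(proj(cp,c+a*e+b*y+[0,0,.082])-[380,180])*5+[400,300])
tb=np.array([.5053,.2798,.035])
for a in(-.017,.017):
  for b in(-.016,.016): print("tab",a,b,(proj(cp,tb+a*e+b*y)-[380,180])*5+[400,300])
for z in(.0269,.035,.045):
  for b in(-.01,.01): print("tip",z,b,(proj(cp,np.array([.5032,.2799,z])+b*y)-[380,180])*5+[400,300])
s=cams.read_camera("scene"); cv2.imwrite("pics/s4.png",s)
cv2.imwrite("pics/s4c.png",cv2.resize(s[170:250,370:470],(800,600),interpolation=cv2.INTER_CUBIC))
```

```text
0.0269 [402.8044 220.5791]
0.035 [403.1333 217.219 ]
0.045 [403.5436 213.0278]
pack top -0.042 -0.03 [496.6166 433.1988]
pack top -0.042 0.03 [630.4344 406.3473]
pack top 0.042 -0.03 [606.458  537.1963]
pack top 0.042 0.03 [747.9178 506.3304]
tab -0.017 -0.016 [465.2034 476.3802]
tab -0.017 0.016 [532.7639 462.4837]
tab 0.017 -0.016 [504.0316 515.1113]
tab 0.017 0.016 [573.0311 500.4765]
tip 0.0269 -0.01 [492.742  507.3796]
tip 0.0269 0.01 [535.1783 498.4377]
tip 0.035 -0.01 [494.2934 490.5501]
tip 0.035 0.01 [536.9149 481.6656]
tip 0.045 -0.01 [496.2285 469.558 ]
tip 0.045 0.01 [539.0809 460.7463]
```

Run:
```python
from h import *
w=cams.read_camera("wrist"); cv2.imwrite("pics/w4.png",w)
for f,z in(("w2",.0289),("w3",.0269),("w4",.0239)):
    g=cv2.cvtColor(cv2.imread(f"pics/{f}.png"),cv2.COLOR_BGR2GRAY).astype(float)
    row=g[268:272,285:370].mean(0); col=g[245:300,302:304].mean(1)
    o=dict(telemetry.get_obs()); o["tool_pos"]=np.array([.5032,.2799,z]); cp=campose("wrist",o)
    e=np.array([np.cos(np.radians(-10)),np.sin(np.radians(-10)),0]); y=np.array([-e[1],e[0],0]); tb=np.array([.5053,.2798,.035])
    print(f,"rows",col.round().astype(int)); print(row.round().astype(int))
    print(proj(cp,tb-.017*e-.016*y),proj(cp,tb-.017*e+.016*y),proj(cp,tb-.017*e-[0,0,.006]))
```

```text
w2 rows [160 161 160 160 160 160 160 160 160 160 161 176 201 224 228 230 232 231
 232 232 230 230 230 232 230 231 190 140 128 126 150 223 230 230 231 231
 166 120 108 106 164 184 164 159 160 112  72  65  60  65  68  63  62  64
  64]
[197 192 190 189 190 191 184 181 181 200 217 228 234 235 235 228 223 221
 220 220 220 220 221 222 223 224 225 225 225 224 222 221 219 218 217 217
 218 220 221 223 224 224 223 222 221 221 223 224 226 227 228 221 216 216
 216 218 220 228 229 226 223 222 222 223 223 223 220 220 224 234 236 237
 234 226 233 253 254 254 254 254 254 254 254 254 254]
[293.7446 256.9664] [360.398 256.893] [327.003  252.9986]
w3 rows [160 160 160 160 161 160 161 160 160 160 161 160 172 188 212 226 229 231
 231 232 232 232 232 230 232 232 231 231 170 132 127 124 174 226 232 231
 222 189 122 106 106 102 150 160 159 137 112  94  66  56  54  61  63  63
  64]
[178 185 188 187 188 188 194 196 188 209 222 231 235 235 235 234 233 231
 231 231 231 231 231 233 234 235 235 235 235 234 233 231 229 228 228 228
 229 231 232 233 235 235 234 233 231 231 233 234 237 237 238 236 232 232
 234 235 237 249 250 250 250 249 249 249 246 244 244 245 245 241 235 236
 235 229 220 252 254 254 254 254 254 254 254 254 254]
[293.4356 258.3294] [360.7541 258.2553] [327.0252 254.2836]
w4 rows [160 162 159 160 161 160 160 161 160 160 160 162 161 160 172 188 213 225
 230 230 232 232 231 231 232 232 231 232 230 231 192 139 127 126 150 224
 221 206 194 192 138 108  92  90 110 128 110 107  93  88  62  60  65  62
  63]
[166 168 168 169 168 176 165 160 185 214 226 233 235 235 235 234 231 232
 231 231 230 232 232 233 234 235 235 235 236 234 232 231 230 229 228 228
 229 231 232 233 235 235 234 233 232 231 233 235 236 238 238 236 234 233
 234 234 241 246 243 240 240 251 253 253 253 253 253 253 253 247 239 237
 236 232 226 234 253 254 254 254 254 254 254 254 254]
[292.9604 260.4257] [361.3017 260.3505] [327.0593 256.2584]
```

View pics/s4c.png

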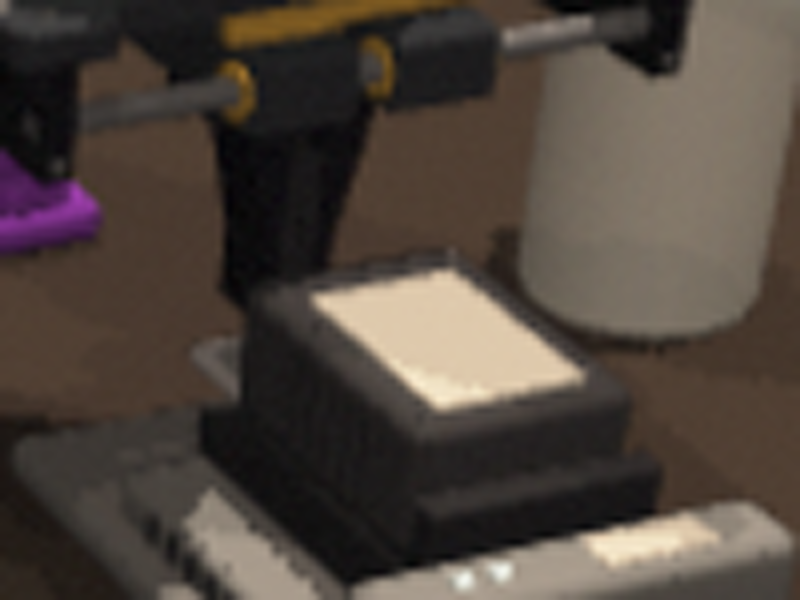

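Run:
```python
from h import *
cp=campose("scene"); y=np.array([.4047,.9144,0])
for h in(0,.02,.03,.04):
    print(h,[proj(cp,np.array([.2629,.5938,.1939+h])+b*y) for b in(-.05,.05)])
g=cv2.imread("pics/scene0.png")[:,:,0]
for c in (428,431,434,466,470,474): print(c,g[55:100,c])
o=telemetry.get_obs(); cw=campose("wrist",o); T=R.from_euler('xyz',o["tool_rot"],degrees=True).as_matrix()
for h in(0,.01,.025,.03): print("front corner",h,[proj(cw,o["tool_pos"]+T@np.array([.0095,b,-h])).round(1) for b in(-.011,.011)])
```

```text
0 [array([427.5058,  90.0781]), array([465.7879,  88.4456])]
0.02 [array([428.4169,  81.9225]), array([467.0508,  80.3406])]
0.03 [array([428.879 ,  77.7866]), array([467.6911,  76.2307])]
0.04 [array([429.3454,  73.6111]), array([468.3376,  72.082 ])]
428 [14  9 11  9  8 11 12  9  9  9  9 11 10 11 12 11  4 11  2 12 11 10 11 12
 20 25 27 25 24 26 30 29 26 25 25 25 26 23 27 26 26 29 22 25 25]
431 [16 15 15 16 14 15 17 16 15 16 16 14 15 14 14 17 15 17 15 20 22 21 23 25
 26 28 27 28 27 26 27 25 27 26 26 26 25 24 25 26 25 27 25 26 24]
434 [24 25 28 24 26 26 28 26 28 28 25 28 24 25 21 27 26 28 25 25 27 24 25 27
 25 25 27 25 25 24 26 26 26 25 25 25 27 24 23 25 24 28 28 26 26]
466 [ 24  25  24  24  20  24  18  18  13  15  17  18  15  18  17  16  16  16
  19  17  18  18  21  24  26  26  29  29  26  25  24  26  22  28  29  24
  25  27 123 112  77  78  76  78  76]
470 [ 12  18  22  25  26  23  22  19  22  19  19  22  19  17  15  16  20  17
  17  22  19  23  27  26  27  26  23  25  27  25  23  26  27  28  26  24
  27 123 111  77  79  79  79  77  78]
474 [ 16  15  11  15  16  18  23  21  23  24  26  26  27  25  24  27  26  25
  22  23  26  53  79 103 110  96  86  78  64  41  26  24  29  25  24  28
 123 113  75  77  77  77  77  77  78]
front corner 0 [array([304.4, 263.3]), array([348.5, 263.2])]
front corner 0.01 [array([303.4, 270.4]), array([349.7, 270.4])]
front corner 0.025 [array([301.6, 282.6]), array([351.8, 282.5])]
front corner 0.03 [array([301. , 287.1]), array([352.5, 287. ])]
```

Request:
{"method": "arm_command", "body": {"series": "0 0 2 0 255; 0 0 2 0 255; 0 0 2 0 255; 0 0 2 0 255; 0 0 0 0 255; 0 0 0 0 255"}}

```text
time_s: 6.95
tool_pos: [0.503, 0.2798, 0.0157]
tool_rot: [-180.0, -0.0, 170.0]
force: [-1.4, 1.1, 0.0]
grip_width: 0.0004
grasp_force: 0.0
```

Request:
{"method": "arm_command", "body": {"series": "0 0 1 0 255; 0 0 1 0 255; 0 0 0 0 255; 0 0 0 0 255"}}

```text
time_s: 7.28
tool_pos: [0.5033, 0.2799, 0.014]
tool_rot: [180.0, 0.0, 170.0]
force: [0.0, -0.4, 0.1]
grip_width: 0.0003
grasp_force: 0.0
```

Request:
{"method": "arm_command", "body": {"series": "0 0 1 0 255; 0 0 1 0 255; 0 0 0 0 255; 0 0 0 0 255"}}

```text
time_s: 7.62
tool_pos: [0.5032, 0.2799, 0.0119]
tool_rot: [-180.0, -0.0, 170.0]
force: [0.1, -0.5, 0.3]
grip_width: 0.0002
grasp_force: 0.0
```

Request:
{"method": "arm_command", "body": {"series": "0 0 1 0 255; 0 0 1 0 255; 0 0 0 0 255; 0 0 0 0 255"}}

```text
time_s: 7.95
tool_pos: [0.5032, 0.2799, 0.0099]
tool_rot: [-180.0, -0.0, 170.0]
force: [0.4, -0.2, -0.4]
grip_width: 0.0007
grasp_force: 0.0
```

Request:
{"method": "arm_command", "body": {"series": "0 0 1 0 255; 0 0 0 0 255; 0 0 0 0 255"}}

```text
time_s: 8.2
tool_pos: [0.5032, 0.2799, 0.0089]
tool_rot: [-180.0, -0.0, 170.0]
force: [-1.4, 0.3, -0.1]
grip_width: 0.0005
grasp_force: 0.0
```

Request:
{"method": "arm_command", "body": {"series": "0 0 1 0 255; 0 0 0 0 255; 0 0 0 0 255"}}

```text
time_s: 8.45
tool_pos: [0.5032, 0.2799, 0.0079]
tool_rot: [-180.0, -0.0, 170.0]
force: [0.5, -0.2, -0.9]
grip_width: 0.0003
grasp_force: 0.0
```

Run:
```python
from h import *
o=telemetry.get_obs(); w=cams.read_camera("wrist"); cv2.imwrite("pics/w5.png",w); s=cams.read_camera("scene"); cv2.imwrite("pics/s5.png",s)
g=cv2.cvtColor(w,cv2.COLOR_BGR2GRAY).astype(float); cp=campose("wrist",o)
e=np.array([np.cos(np.radians(-10)),np.sin(np.radians(-10)),0]); tb=np.array([.5053,.2798,.035])
print(g[255:310,302:304].mean(1).astype(int)); print(proj(cp,tb-.017*e),proj(cp,tb-.017*e-[0,0,.003]),proj(cp,tb-.017*e+[0,0,.003]))
r=lambda im,y0,y1,x0,x1:cv2.resize(im[y0:y1,x0:x1],(400,300),interpolation=cv2.INTER_CUBIC)
cv2.imwrite("pics/j5.png",np.hstack([r(w,240,315,275,375),r(s,180,240,380,460)]))
```

```text
[161 161 162 161 161 161 162 162 161 161 161 161 161 162 160 160 170 183
 208 225 229 230 231 231 231 232 221 208 194 194 194 189 166 138  96  78
  69  66  72  88  71  64  63  65  63  65  62  64  64  63  65  63  62  63
  62]
[327.2801 272.6392] [327.2386 270.1626] [327.3231 275.1991]
```

View pics/j5.png

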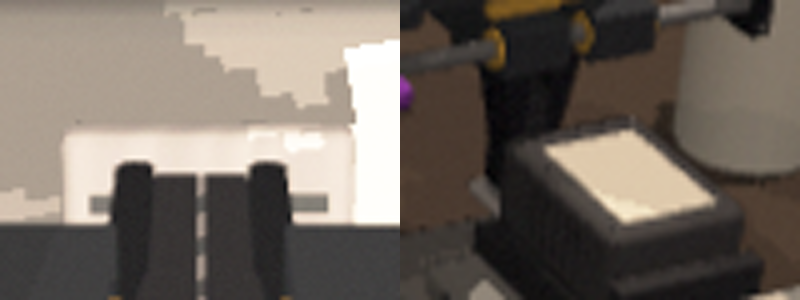

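Request:
{"method": "arm_command", "body": {"series": "0 0 1 0 255; 0 0 0 0 255; 0 0 0 0 255"}}

```text
time_s: 8.8
tool_pos: [0.5034, 0.28, 0.0072]
tool_rot: [180.0, 0.0, 170.0]
force: [-1.1, -1.0, 1.9]
grip_width: 0.0008
grasp_force: 1.0
```

Request:
{"method": "arm_command", "body": {"series": "0 0 1 0 255; 0 0 0 0 255; 0 0 0 0 255"}}

```text
time_s: 9.05
tool_pos: [0.5034, 0.2801, 0.0061]
tool_rot: [180.0, 0.0, 170.0]
force: [-1.2, 0.1, 2.3]
grip_width: 0.0006
grasp_force: 1.3
```

Request:
{"method": "arm_command", "body": {"series": "0 0 1 0 255; 0 0 0 0 255; 0 0 0 0 255"}}

```text
time_s: 9.3
tool_pos: [0.5034, 0.28, 0.005]
tool_rot: [180.0, 0.0, 170.0]
force: [0.5, 0.2, 3.6]
grip_width: 0.0003
grasp_force: 1.3
```

Request:
{"method": "arm_command", "body": {"series": "0 0 1 0 255; 0 0 0 0 255; 0 0 0 0 255"}}

```text
time_s: 9.55
tool_pos: [0.5034, 0.28, 0.004]
tool_rot: [180.0, 0.0, 170.0]
force: [0.9, 0.4, 2.1]
grip_width: 0.0004
grasp_force: 1.2
```

Request:
{"method": "arm_command", "body": {"series": "0 0 1 0 255; 0 0 0 0 255; 0 0 0 0 255"}}

```text
time_s: 9.8
tool_pos: [0.5033, 0.2799, 0.0028]
tool_rot: [180.0, 0.0, 170.0]
force: [0.3, 0.3, 1.5]
grip_width: 0.0007
grasp_force: 0.9
```

Request:
{"method": "arm_command", "body": {"series": "0 0 0.6 0 255; 0 0 0.4 0 255; 0 0 0 0 255"}}

```text
time_s: 10.05
tool_pos: [0.5033, 0.28, 0.0019]
tool_rot: [180.0, 0.0, 170.0]
force: [1.3, -0.1, 2.6]
grip_width: 0.0005
grasp_force: 1.1
```

```bash
cat > lab.py <<'E'
from h import *
s=cams.read_camera("scene"); cp=campose("scene")
g=cv2.cvtColor(s,cv2.COLOR_BGR2GRAY)[195:235,395:455]
m=(g>130).astype(np.uint8); n,l,st,c=cv2.connectedComponentsWithStats(m); i=1+np.argmax(st[1:,4]); print(st[i],ray(cp,c[i]+[395,195],.082),telemetry.get_obs()["force"])
E
python3 lab.py
```

```text
[ 12   8  32  19 329] [0.5688 0.2694 0.082 ] [0.5581 1.2292 2.1647]
```

Request:
{"method": "arm_command", "body": {"series": "0 0 -10 0 255; 0 0 -25 0 255; 0 0 -30 0 255; 0 0 -25 0 255; -12 0 0 0 0; -15 0 0 0 0; -15 0 0 0 0; -12 0 0 0 0; -7 0 0 0 0; 0 0 0 0 0; 0 0 0 0 0; 0 0 0 0 0"}}

```text
time_s: 11.1
tool_pos: [0.5624, 0.2696, 0.0915]
tool_rot: [-180.0, -0.1, 170.0]
force: [0.3, -0.5, 0.4]
grip_width: 0.0458
grasp_force: 0.0
```

```bash
python3 lab.py
python3 - <<'E'
from h import *
o=telemetry.get_obs(); print(o["tool_pos"],o["grip_width"],o["force"],delta([.5634,.2695,.0235],170-.05,o))
s=cams.read_camera("top"); cv2.imwrite("pics/t6.png",s)
E
```

```text
[30 16  5  5 11] [0.5775 0.2734 0.082 ] [0.7318 0.9543 0.0412]
[0.5624 0.2698 0.0917] 0.04983903385859686 [0.7318 0.9543 0.0412] (array([-1.1496, -0.0961, 68.2056]), np.float64(0.0015405285627398413))
```

Request:
{"method": "arm_command", "body": {"series": "0 0 0 0 0; 0 0 0 0 0; 0 0 0 0 0; 0 0 0 0 0; 0 0 0 0 0; 0 0 0 0 0; -1 0 0 0 0; 0 0 16 0 0; 0 0 16 0 0; 0 0 16 0 0; 0 0 10 0 0; 0 0 6 0 0; 0 0 3 0 0; 0 0 0 0 0"}}

```text
time_s: 12.37
tool_pos: [0.5642, 0.269, 0.0246]
tool_rot: [-180.0, -0.0, 170.0]
force: [0.2, -0.5, 0.4]
grip_width: 0.087
grasp_force: 0.0
```

Request:
{"method": "arm_command", "body": {"series": "0 0 0 0 255; 0 0 0 0 255; 0 0 0 0 255; 0 0 0 0 255; 0 0 0 0 255; 0 0 0 0 255; 0 0 0 0 255; 0 0 0 0 255; 0 0 0 0 255; 0 0 0 0 255", "squeeze": 5}}

```text
time_s: 13.2
tool_pos: [0.5646, 0.2695, 0.0255]
tool_rot: [180.0, 0.0, 170.0]
force: [0.3, 0.8, 3.3]
grip_width: 0.06
grasp_force: 5.0
```

Request:
{"method": "arm_command", "body": {"series": "0 0 0 0 255; 0 0 0 0 255; 0 0 0 0 255", "squeeze": 30}}

```text
time_s: 13.45
tool_pos: [0.5646, 0.2695, 0.0255]
tool_rot: [180.0, 0.0, 170.0]
force: [-0.6, -0.3, 6.0]
grip_width: 0.0599
grasp_force: 30.0
```

Request:
{"method": "arm_command", "body": {"series": "0 0 -0.6 0 255; 3 0 0 0 255; 5 0 0 0 255; 6 0 0 0 255; 6 0 0 0 255; 0 0 0 0 255"}}

```text
time_s: 13.95
tool_pos: [0.5425, 0.273, 0.0255]
tool_rot: [-180.0, -0.1, 170.1]
force: [-1.4, 0.9, 2.8]
grip_width: 0.0599
grasp_force: 30.0
```

Request:
{"method": "arm_command", "body": {"series": "8 0 0 0 255; 8 0 0 0 255; 8 0 0 0 255; 8 0 0 0 255; 8 0 0 0 255; 8 0 0 0 255; 8 0 0 0 255; 5 0 0 0 255; 0 0 0 0 255; 0 0 0 0 255"}}

```text
time_s: 14.78
tool_pos: [0.482, 0.2831, 0.0245]
tool_rot: [-179.9, -0.2, 170.0]
force: [-3.2, 1.2, -2.2]
grip_width: 0.0599
grasp_force: 30.0
```

Request:
{"method": "arm_command", "body": {"series": "0 0 -3 0 255; 0 0 -5 0 255; 0 0 -12 0 255; 0 0 -25 0 255; 0 0 -30 0 255; 0 0 -30 0 255; 0 0 -30 0 255; 0 0 -30 0 255; 0 0 -30 0 255; 0 0 -20 0 255; 0 0 -10 0 255"}}

```text
time_s: 15.7
tool_pos: [0.4865, 0.2836, 0.2556]
tool_rot: [179.7, 0.3, 169.9]
force: [0.9, -0.0, -3.2]
grip_width: 0.0596
grasp_force: 30.0
```

Request:
{"method": "arm_command", "body": {"series": "-5 -12 0 0 255; -8 -20 0 0 255; -11 -26.5 0 0 255; -11 -26.5 0 0 255; -11 -26.5 0 0 255; -11 -26.5 0 0 255; -11 -26.5 0 0 255; -11 -26.5 0 0 255; -11 -26.5 0 0 255; -11 -26.5 0 0 255; -11 -26.5 0 0 255; -11 -26.5 0 0 255; -11 -26.5 0 0 255; -11 -26.5 0 0 255; -11 -26.5 0 0 255; -11 -26.5 0 0 255; -11 -26.5 0 -0.12 255; -11 -26.5 0 -0.06 255; -8 -20 0 0 255; -5 -12 0 0 255"}}

```text
time_s: 17.37
tool_pos: [0.6059, -0.2345, 0.2484]
tool_rot: [-179.9, -0.2, -180.0]
force: [1.2, -0.1, -4.7]
grip_width: 0.0597
grasp_force: 30.0
```

Request:
{"method": "arm_command", "body": {"series": "0 0 0 0 255; 0 0 0 0 255"}}

```text
time_s: 17.53
tool_pos: [0.6067, -0.23, 0.2491]
tool_rot: [179.9, -0.2, -179.8]
force: [-0.3, 0.6, -4.2]
grip_width: 0.0597
grasp_force: 30.0
```

Run:
```python
from h import *
import json
o=telemetry.get_obs(); w=cams.read_camera("wrist"); cv2.imwrite("pics/w7.png",w); 
json.dump({k:np.asarray(v).tolist() for k,v in o.items()},open("w7.json","w")); cp=campose("wrist",o)
print(o["tool_pos"],o["tool_rot"],o["joint_velocities"],[proj(cp,p) for p in([.5323,-.2438,.065],[.603,-.238,.07])])
cv2.imwrite("pics/w7c.png",cv2.resize(w[80:305,180:480],(800,600),interpolation=cv2.INTER_CUBIC))
```

```text
[ 0.6067 -0.23    0.2491] [ 179.9424   -0.1648 -179.8116] [-1.6701 -1.2184 -1.5348  0.3527 -0.5244  0.2508 -0.1531] [array([310.0425, 125.0684]), array([316.7014, 204.3066])]
```

View pics/w7c.png

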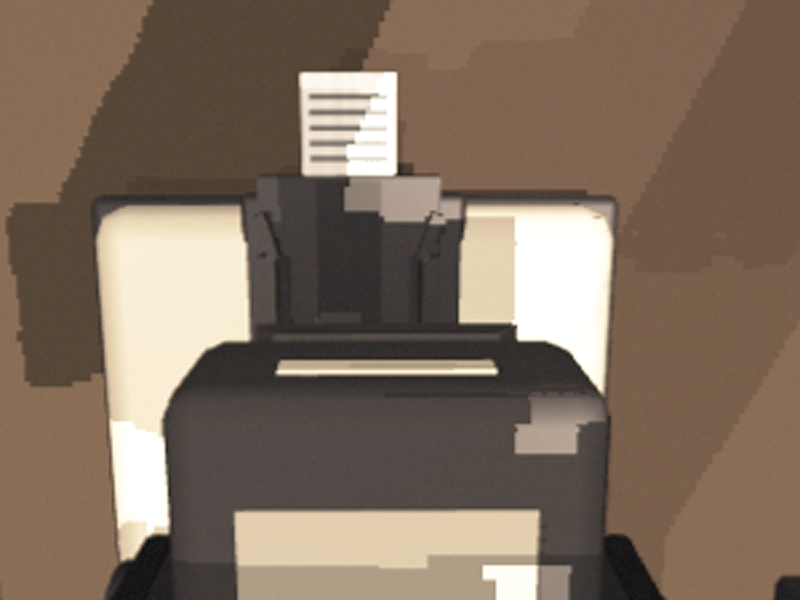

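Run:
```python
from h import *
import json
o=json.load(open("w7.json")); cp=campose("wrist",o); s=800/300
im=cv2.imread("pics/w7.png"); g=cv2.cvtColor(im,cv2.COLOR_BGR2GRAY)
m=(g[100:150,285:335]>150).astype(np.uint8)*255; m=cv2.morphologyEx(m,cv2.MORPH_CLOSE,np.ones((5,5)))
c=max(cv2.findContours(m[:, :],cv2.RETR_EXTERNAL,cv2.CHAIN_APPROX_NONE)[0],key=cv2.contourArea)
r=cv2.minAreaRect(c); print(r[0][0]+285,r[0][1]+100,r[1:],)
f=lambda x,y:(180+x/s,80+y/s)
P=lambda n,x,y,z:print(n,ray(cp,f(x,y),z)) 
P("tab tl",299,72,.065);P("tab tr",396,72,.065);P("tab bl",301,174,.065);P("tab br",398,174,.065)
P("floor l",257,177,.066);P("floor r",440,177,.066);
P("jaw in l",290,290,.0735);P("jaw in r",419,290,.0735);P("jaw out l",250,290,.0735);P("jaw out r",460,290,.0735)
P("deck l",97,212,.055);P("deck r",617,212,.055);P("deck l2",112,450,.055);P("deck r2",608,390,.055)
# edges of deck numeric
for v in (165,175,185,195,200):
    a=g[v,195:280].astype(int); b=g[v,380:430].astype(int); d=np.diff(a); e=np.diff(b)
    ul=195+np.argmax(d)+1; ur=380+np.argmin(e)+1; print(v,ul,ur,ray(cp,(ul,v),.055)[:2],ray(cp,(ur,v),.055)[:2])
top=cv2.imread("pics/top0.png"); ct=campose("top"); print("top tab",ray(ct,(466.2,241.5),.065),"hook",ray(ct,(464.3,208.3),.071))
```

```text
313.0 128.0 ((42.0, 42.0), 90.0)
tab tl [ 0.517  -0.2595  0.065 ]
tab tr [ 0.5169 -0.2274  0.065 ]
tab bl [ 0.5499 -0.2594  0.065 ]
tab br [ 0.5498 -0.2266  0.065 ]
floor l [ 0.5508 -0.2742  0.066 ]
floor r [ 0.5507 -0.2124  0.066 ]
jaw in l [ 0.588  -0.2633  0.0735]
jaw in r [ 0.5879 -0.2193  0.0735]
jaw out l [ 0.588  -0.2769  0.0735]
jaw out r [ 0.5879 -0.2054  0.0735]
deck l [ 0.5636 -0.332   0.055 ]
deck r [ 0.5632 -0.1495  0.055 ]
deck l2 [ 0.6512 -0.3327  0.055 ]
deck r2 [ 0.6277 -0.1488  0.055 ]
165 217 409 [ 0.5687 -0.3318] [ 0.5683 -0.1514]
175 216 410 [ 0.578  -0.3334] [ 0.5776 -0.1499]
185 217 409 [ 0.5875 -0.3331] [ 0.5871 -0.1503]
195 218 408 [ 0.5971 -0.3329] [ 0.5967 -0.1507]
200 218 408 [ 0.602  -0.3332] [ 0.6016 -0.1504]
top tab [ 0.5334 -0.2443  0.065 ] hook [ 0.6074 -0.2431  0.071 ]
```

Run:
```python
from h import *
import json
o=json.load(open("w7.json")); cp=campose("wrist",o); s=800/300
f=lambda x,y:(180+x/s,80+y/s); z=o["tool_pos"][2]+.0115+.046
T=R.from_euler('xyz',o["tool_rot"],degrees=True).as_matrix()
for n,x,y in(("labL",234,511),("labR",540,511),("labmid",387,511)):
    print(n,T.T@(ray(cp,f(x,y),z)-o["tool_pos"]))
g=cv2.cvtColor(cv2.imread("pics/w7.png"),cv2.COLOR_BGR2GRAY); print(g[262:282,300].astype(int),g[262:282,350].astype(int))
print(delta([.6044-.084,-.2428,.075],-179.8))
```

```text
labL [ 0.0272 -0.0206 -0.0574]
labR [ 0.0271  0.0195 -0.0574]
labmid [ 0.0272 -0.0006 -0.0574]
[ 77  77  76  77  77  77  77  75  76 129 198 207 209 209 209 208 209 208
 210 209] [ 77  76  77  75  75  77  76  75  76 137 198 208 209 209 208 208 209 208
 208 210]
(array([ 86.5766, -14.1092, 174.6319]), np.float64(0.002034827373460349))
```

Request:
{"method": "arm_command", "body": {"series": "5 -1 0 0 255; 15 -2.3 0 0 255; 20 -3 0 0 255; 20 -3 0 0 255; 15 -2 0 0 255; 7 -1 10 0 255; 3 0 20 0 255; 0 0 30 0 255; 0 0 30 0 255; 0 0 30 0 255; 0 0 25 0 255; 0 0 15 0 255; 0 0 8 0 255; 0 0 4 0 255; 0 0 0 0 255; 0 0 0 0 255"}}

```text
time_s: 18.92
tool_pos: [0.5238, -0.2423, 0.0799]
tool_rot: [-180.0, 0.1, -179.7]
force: [-0.1, 0.0, -3.5]
grip_width: 0.0596
grasp_force: 30.0
```

Request:
{"method": "arm_command", "body": {"series": "1 0 8 0 255; 1 0 6 0 255; 0 0 4 0 255; 0 0 2 0 255; 0 0 0 0 255; 0 0 0 0 255"}}

```text
time_s: 19.42
tool_pos: [0.5209, -0.2424, 0.0584]
tool_rot: [180.0, -0.0, -179.7]
force: [0.6, -0.6, -3.4]
grip_width: 0.0597
grasp_force: 30.0
```

Request:
{"method": "arm_command", "body": {"series": "0 0 0.8 0 255; 0 0 0.7 0 255; 0 0 0 0 255; 0 0 0 0 255"}}

```text
time_s: 19.75
tool_pos: [0.521, -0.2424, 0.0571]
tool_rot: [180.0, 0.0, -179.7]
force: [-0.8, 0.8, -4.7]
grip_width: 0.0598
grasp_force: 30.0
```

Request:
{"method": "arm_command", "body": {"series": "0 0 0.5 0 255; 0 0 0.5 0 255; 0 0 0 0 255; 0 0 0 0 255"}}

```text
time_s: 20.08
tool_pos: [0.5209, -0.2424, 0.056]
tool_rot: [180.0, -0.0, -179.7]
force: [0.8, -1.3, -4.5]
grip_width: 0.0594
grasp_force: 30.0
```

Request:
{"method": "arm_command", "body": {"series": "0 0 0.5 0 255; 0 0 0.3 0 255; 0 0 0 0 255; 0 0 0 0 255"}}

```text
time_s: 20.42
tool_pos: [0.521, -0.2425, 0.0554]
tool_rot: [-180.0, 0.0, -179.7]
force: [-1.3, 0.1, -2.7]
grip_width: 0.0597
grasp_force: 30.0
```

Request:
{"method": "arm_command", "body": {"series": "0 0 0.5 0 255; 0 0 0 0 255; 0 0 0 0 255"}}

```text
time_s: 20.67
tool_pos: [0.5212, -0.2425, 0.0552]
tool_rot: [-180.0, 0.0, -179.7]
force: [0.0, 0.8, -0.5]
grip_width: 0.06
grasp_force: 30.0
```

Request:
{"method": "arm_command", "body": {"series": "0 0 0.5 0 255; 0 0 0 0 255; 0 0 0 0 255"}}

```text
time_s: 20.92
tool_pos: [0.5212, -0.2426, 0.0549]
tool_rot: [-180.0, 0.0, -179.7]
force: [-2.4, 0.1, 4.3]
grip_width: 0.06
grasp_force: 30.0
```

Request:
{"method": "arm_command", "body": {"series": "0 0 -1 0 255; -2 0 0 0 255; -2 0 0 0 255; -2 0 0 0 255; -2 0 0 0 255; 0 0 0 0 255"}}

```text
time_s: 21.42
tool_pos: [0.5297, -0.2424, 0.0552]
tool_rot: [-180.0, 0.0, -179.7]
force: [-0.0, 0.7, -0.2]
grip_width: 0.0596
grasp_force: 30.0
```

Request:
{"method": "arm_command", "body": {"series": "-2 0 0 0 255; -2 0 0 0 255; 0 0 0 0 255; 0 0 0 0 255"}}

```text
time_s: 21.75
tool_pos: [0.5335, -0.2423, 0.0552]
tool_rot: [-180.0, 0.1, -179.7]
force: [0.9, -0.2, -1.2]
grip_width: 0.0601
grasp_force: 30.0
```

Request:
{"method": "arm_command", "body": {"series": "-2 0 -0.4 0 255; -1.5 0 0 0 255; 0 0 0 0 255; 0 0 0 0 255"}}

```text
time_s: 22.08
tool_pos: [0.5366, -0.2421, 0.0554]
tool_rot: [180.0, 0.0, -179.7]
force: [0.3, 0.5, -2.9]
grip_width: 0.0598
grasp_force: 30.0
```

Request:
{"method": "arm_command", "body": {"series": "-1.5 0 0 0 255; -1.5 0 0 0 255; 0 0 0 0 255; 0 0 0 0 255"}}

```text
time_s: 22.42
tool_pos: [0.5395, -0.2422, 0.0555]
tool_rot: [180.0, -0.0, -179.7]
force: [-0.1, 0.1, -3.9]
grip_width: 0.0597
grasp_force: 30.0
```

Request:
{"method": "arm_command", "body": {"series": "-1.5 0 0 0 255; -1.5 0 0 0 255; 0 0 0 0 255; 0 0 0 0 255"}}

```text
time_s: 22.75
tool_pos: [0.5424, -0.2422, 0.0555]
tool_rot: [180.0, -0.0, -179.7]
force: [-1.4, -0.7, -3.3]
grip_width: 0.0598
grasp_force: 30.0
```

Request:
{"method": "arm_command", "body": {"series": "-2 0 0 0 255; -2 0 0 0 255; -2 0 0 0 255; 0 0 0 0 255; 0 0 0 0 255"}}

```text
time_s: 23.17
tool_pos: [0.5486, -0.2422, 0.0556]
tool_rot: [180.0, -0.0, -179.7]
force: [0.5, 0.7, -4.0]
grip_width: 0.06
grasp_force: 30.0
```

Request:
{"method": "arm_command", "body": {"series": "-2 0 0 0 255; -2 0 0 0 255; -2 0 0 0 255; 0 0 0 0 255; 0 0 0 0 255"}}

```text
time_s: 23.58
tool_pos: [0.5546, -0.2422, 0.0557]
tool_rot: [-180.0, 0.0, -179.7]
force: [-0.3, 0.6, -4.9]
grip_width: 0.0597
grasp_force: 30.0
```

Request:
{"method": "arm_command", "body": {"series": "-2 0 0 0 255; -2 0 0 0 255; -2 0 0 0 255; 0 0 0 0 255; 0 0 0 0 255"}}

```text
time_s: 24.0
tool_pos: [0.5606, -0.2422, 0.0556]
tool_rot: [-180.0, 0.0, -179.7]
force: [0.0, -0.8, -4.0]
grip_width: 0.06
grasp_force: 30.0
```

Request:
{"method": "arm_command", "body": {"series": "-2 0 0 0 255; -2 0 0 0 255; 0 0 0 0 255; 0 0 0 0 255"}}

```text
time_s: 24.33
tool_pos: [0.5646, -0.2422, 0.0558]
tool_rot: [-180.0, 0.0, -179.7]
force: [-0.8, 0.0, -2.8]
grip_width: 0.0599
grasp_force: 30.0
```

Request:
{"method": "arm_command", "body": {"series": "-2 0 0 0 255; -2 0 0 0 255; 0 0 0 0 255; 0 0 0 0 255"}}

```text
time_s: 24.67
tool_pos: [0.5686, -0.2422, 0.0557]
tool_rot: [-180.0, 0.0, -179.7]
force: [-0.6, -0.1, -3.1]
grip_width: 0.0594
grasp_force: 30.0
```

Request:
{"method": "arm_command", "body": {"series": "-2 0 0 0 255; -2 0 0 0 255; 0 0 0 0 255; 0 0 0 0 255"}}

```text
time_s: 25.0
tool_pos: [0.5735, -0.2422, 0.0559]
tool_rot: [-180.0, 0.1, -179.7]
force: [0.6, -1.0, -2.7]
grip_width: 0.0599
grasp_force: 30.0
```

Request:
{"method": "arm_command", "body": {"series": "-2 0 0 0 255; -2 0 0 0 255; -2 0 0 0 255; 0 0 0 0 255; 0 0 0 0 255"}}

```text
time_s: 25.42
tool_pos: [0.579, -0.2421, 0.0557]
tool_rot: [-180.0, 0.1, -179.7]
force: [0.7, 0.1, -3.0]
grip_width: 0.0597
grasp_force: 30.0
```

Request:
{"method": "arm_command", "body": {"series": "-2 0 0 0 255; -2 0 0 0 255; -2 0 0 0 255; 0 0 0 0 255; 0 0 0 0 255"}}

```text
time_s: 25.83
tool_pos: [0.5849, -0.242, 0.0557]
tool_rot: [-180.0, 0.0, -179.7]
force: [0.4, -0.6, -2.9]
grip_width: 0.0593
grasp_force: 30.0
```

Request:
{"method": "arm_command", "body": {"series": "-2 0 0 0 255; -2 0 0 0 255; 0 0 0 0 255; 0 0 0 0 255"}}

```text
time_s: 26.17
tool_pos: [0.5888, -0.242, 0.0557]
tool_rot: [-180.0, 0.0, -179.7]
force: [0.0, -0.5, -2.5]
grip_width: 0.0596
grasp_force: 30.0
```

Request:
{"method": "arm_command", "body": {"series": "-1.5 0 0 0 255; -1.5 0 0 0 255; 0 0 0 0 255; 0 0 0 0 255"}}

```text
time_s: 26.5
tool_pos: [0.5916, -0.242, 0.0557]
tool_rot: [180.0, 0.0, -179.7]
force: [-0.2, -0.2, -2.1]
grip_width: 0.0597
grasp_force: 30.0
```

Request:
{"method": "arm_command", "body": {"series": "-1 0 0 0 255; -1 0 0 0 255; 0 0 0 0 255; 0 0 0 0 255"}}

```text
time_s: 26.83
tool_pos: [0.5936, -0.2421, 0.0557]
tool_rot: [-180.0, 0.0, -179.7]
force: [-0.1, 1.3, -3.1]
grip_width: 0.0601
grasp_force: 30.0
```

Request:
{"method": "arm_command", "body": {"series": "-1 0 0 0 255; -1 0 0 0 255; 0 0 0 0 255; 0 0 0 0 255"}}

```text
time_s: 27.17
tool_pos: [0.5944, -0.2421, 0.0555]
tool_rot: [180.0, -0.1, -179.7]
force: [-4.7, 0.8, -0.6]
grip_width: 0.0595
grasp_force: 30.0
```

Request:
{"method": "arm_command", "body": {"series": "-1 0 0 0 255; -1 0 0 0 255; 0 0 0 0 255; 0 0 0 0 255"}}

```text
time_s: 27.5
tool_pos: [0.5964, -0.2421, 0.0555]
tool_rot: [180.0, -0.1, -179.7]
force: [-4.3, 0.8, -0.1]
grip_width: 0.0596
grasp_force: 30.0
```

Request:
{"method": "arm_command", "body": {"series": "-1 0 0 0 255; -1 0 0 0 255; 0 0 0 0 255; 0 0 0 0 255"}}

```text
time_s: 27.83
tool_pos: [0.5981, -0.242, 0.0554]
tool_rot: [180.0, -0.1, -179.7]
force: [-5.6, -0.1, 1.0]
grip_width: 0.0603
grasp_force: 30.0
```

Request:
{"method": "arm_command", "body": {"series": "-1 0 0 0 255; -1 0 0 0 255; 0 0 0 0 255; 0 0 0 0 255"}}

```text
time_s: 28.17
tool_pos: [0.5998, -0.242, 0.0554]
tool_rot: [180.0, -0.2, -179.7]
force: [-6.7, 0.6, 0.8]
grip_width: 0.0595
grasp_force: 30.0
```

Request:
{"method": "arm_command", "body": {"series": "-1 0 0 0 255; -1 0 0 0 255; 0 0 0 0 255; 0 0 0 0 255"}}

```text
time_s: 28.5
tool_pos: [0.6014, -0.242, 0.0554]
tool_rot: [179.9, -0.2, -179.7]
force: [-6.7, 1.0, 1.8]
grip_width: 0.0601
grasp_force: 30.0
```

Request:
{"method": "arm_command", "body": {"series": "-1 0 0 0 255; -1 0 0 0 255; 0 0 0 0 255; 0 0 0 0 255"}}

```text
time_s: 28.83
tool_pos: [0.6031, -0.2421, 0.0555]
tool_rot: [179.9, -0.2, -179.7]
force: [-8.0, 1.7, 3.0]
grip_width: 0.0601
grasp_force: 30.0
```

Request:
{"method": "arm_command", "body": {"series": "-1 0 0 0 255; 0 0 0 0 255; 0 0 0 0 255"}}

```text
time_s: 29.08
tool_pos: [0.6039, -0.242, 0.0554]
tool_rot: [179.9, -0.3, -179.7]
force: [-9.0, 1.6, 2.2]
grip_width: 0.0596
grasp_force: 30.0
```

Request:
{"method": "arm_command", "body": {"series": "-1 0 0 0 255; 0 0 0 0 255; 0 0 0 0 255"}}

```text
time_s: 29.33
tool_pos: [0.6047, -0.242, 0.0554]
tool_rot: [179.9, -0.3, -179.7]
force: [-9.3, 2.0, 3.2]
grip_width: 0.0596
grasp_force: 30.0
```

Request:
{"method": "arm_command", "body": {"series": "-0.8 0 0 0 255; 0 0 0 0 255; 0 0 0 0 255"}}

```text
time_s: 29.58
tool_pos: [0.6054, -0.242, 0.0554]
tool_rot: [179.9, -0.3, -179.7]
force: [-9.2, 2.3, 2.1]
grip_width: 0.06
grasp_force: 30.0
```

Request:
{"method": "arm_command", "body": {"series": "-0.8 0 0 0 255; 0 0 0 0 255; 0 0 0 0 255"}}

```text
time_s: 29.83
tool_pos: [0.6061, -0.242, 0.0554]
tool_rot: [179.9, -0.3, -179.8]
force: [-10.1, 1.3, 3.1]
grip_width: 0.0599
grasp_force: 30.0
```

Request:
{"method": "arm_command", "body": {"series": "-0.8 0 0 0 255; 0 0 0 0 255; 0 0 0 0 255"}}

```text
time_s: 30.08
tool_pos: [0.6067, -0.242, 0.0554]
tool_rot: [179.9, -0.3, -179.8]
force: [-10.4, 1.7, 4.0]
grip_width: 0.0598
grasp_force: 30.0
```

Request:
{"method": "arm_command", "body": {"series": "-0.6 0 0 0 255; 0 0 0 0 255; 0 0 0 0 255"}}

```text
time_s: 30.33
tool_pos: [0.6072, -0.242, 0.0554]
tool_rot: [179.9, -0.3, -179.8]
force: [-10.3, 2.0, 3.6]
grip_width: 0.0597
grasp_force: 30.0
```

Request:
{"method": "arm_command", "body": {"series": "-0.6 0 0 0 255; 0 0 0 0 255; 0 0 0 0 255"}}

```text
time_s: 30.58
tool_pos: [0.6076, -0.242, 0.0553]
tool_rot: [179.9, -0.4, -179.8]
force: [-10.3, 2.0, 3.8]
grip_width: 0.0596
grasp_force: 30.0
```

```bash
cat > tab.py <<'E'
from h import *
import sys
o=telemetry.get_obs(); w=cams.read_camera("wrist"); cv2.imwrite(f"pics/{sys.argv[1]}.png",w); cp=campose("wrist",o)
for z in(.065,.060): print(z,[proj(cp,[x,y,z]).round(1) for x,y in((.5169,-.2595),(.5169,-.227),(.55,-.2593))])
g=cv2.cvtColor(w,cv2.COLOR_BGR2GRAY).astype(int)
u=int(proj(cp,[.52,-.25,.065])[0]); print("col",u,g[60:110,u]); v=int(proj(cp,[.525,-.25,.065])[1]); print("row",v,g[v,255:370])
E
python3 tab.py w8
```

```text
0.065 [array([285.6,  88.5]), array([362.9,  88.8]), array([287.8, 168. ])]
0.06 [array([286.7,  89.5]), array([361.8,  89.8]), array([288.7, 166.9])]
col 308 [ 85  85  85  84  86  86  85  84  83  86  85  85  85  82  84  85  84  86
  86  85  86  84  83  85  85  85  85  84 158 240 251 254 254 254 254 254
 254 254 254 254 254 254 254 254 254 241 176 156 156 156]
row 108 [ 86  85  85  85  87  85  85  84  85  85  85  84  85  86  86  85  86  84
  87  86  84  86  85  84  84  85  86  84  85  86  92 217 244 252 254 254
 254 234 168 155 155 155 156 155 155 156 155 156 155 156 156 155 156 156
 154 155 156 156 154 157 155 155 155 156 154 156 154 155 156 156 155 156
 155 157 155 155 154 153 155 155 155 154 154 155 155 153 155 153 154 153
 154 154 154 154 155 154 155 154 185 250 254 254 253 249 238 169 123 122
 122 121 121 122 121 122 124]
```

Request:
{"method": "arm_command", "body": {"series": "1 0 0 0 255; 1 0 0 0 255; 0 0 0 0 255; 0 0 0 0 255"}}

```text
time_s: 30.97
tool_pos: [0.6069, -0.242, 0.0554]
tool_rot: [179.9, -0.2, -179.7]
force: [-7.4, 1.3, 0.8]
grip_width: 0.0598
grasp_force: 30.0
```

Request:
{"method": "arm_command", "body": {"series": "1 0 0 0 255; 0 0 0 0 255; 0 0 0 0 255"}}

```text
time_s: 31.22
tool_pos: [0.6062, -0.242, 0.0554]
tool_rot: [179.9, -0.2, -179.7]
force: [-7.1, 1.4, 0.9]
grip_width: 0.0596
grasp_force: 30.0
```

Request:
{"method": "arm_command", "body": {"series": "1 0 0 0 255; 0 0 0 0 255; 0 0 0 0 255"}}

```text
time_s: 31.47
tool_pos: [0.6059, -0.242, 0.0554]
tool_rot: [180.0, -0.1, -179.7]
force: [-4.4, 0.9, 0.8]
grip_width: 0.0598
grasp_force: 30.0
```

Request:
{"method": "arm_command", "body": {"series": "1 0 0 0 255; 0 0 0 0 255; 0 0 0 0 255"}}

```text
time_s: 31.72
tool_pos: [0.6059, -0.242, 0.0555]
tool_rot: [180.0, -0.0, -179.7]
force: [-3.2, 0.9, -1.6]
grip_width: 0.0602
grasp_force: 30.0
```

Request:
{"method": "arm_command", "body": {"series": "1 0 0 0 255; 1 0 0 0 255; 0 0 0 0 255; 0 0 0 0 255"}}

```text
time_s: 32.05
tool_pos: [0.6057, -0.242, 0.0556]
tool_rot: [-179.9, 0.2, -179.7]
force: [4.7, -1.9, -8.8]
grip_width: 0.0597
grasp_force: 30.0
```

Request:
{"method": "arm_command", "body": {"series": "-1 0 0.2 0 255; 0 0 0 0 255; 0 0 0 0 255", "squeeze": 10}}

```text
time_s: 32.3
tool_pos: [0.6057, -0.2419, 0.0556]
tool_rot: [-180.0, 0.1, -179.7]
force: [3.3, -0.9, -5.7]
grip_width: 0.0594
grasp_force: 10.0
```

Request:
{"method": "arm_command", "body": {"series": "0 0 0 0 0; 0 0 0 0 0; 0 0 0 0 0; 0 0 0 0 0; 0 0 0 0 0; 0 0 0 0 0; 0 0 0 0 0; 0 0 -10 0 0; 0 0 -20 0 0; 0 0 -30 0 0; 0 0 -30 0 0; 0 0 -30 0 0; 0 0 -30 0 0; 0 0 -20 0 0; 20 0 0 0 0; 20 0 0 0 0; 0 0 0 0 0; 0 0 0 0 0"}}

```text
time_s: 33.8
tool_pos: [0.5645, -0.2427, 0.2267]
tool_rot: [180.0, 0.1, -179.8]
force: [-0.3, -0.1, 0.3]
grip_width: 0.0871
grasp_force: 0.0
```

Run:
```python
from h import *
o=telemetry.get_obs(); w=cams.read_camera("wrist"); cv2.imwrite("pics/w9.png",w); cp=campose("wrist",o); print(o["time_s"],o["tool_pos"],o["force"],o["grip_width"])
# label and tab as bright regions
g=cv2.cvtColor(w,cv2.COLOR_BGR2GRAY); t0=cv2.imread("pics/top0.png"); t=cams.read_camera("top"); cv2.imwrite("pics/t9.png",t)
p=lambda a:proj(cp,a).round(0).astype(int)
a=p([.606-.0255,-.242,.112]); print("label rear edge pred",a); print(g[a[1]-14:a[1]+14,a[0]-8])
b=p([.606-.042,-.242,.10]); print("pack rear pred",b)
f=p([.5169,-.25,.065]); print("tab front pred",f, g[f[1]-8:f[1]+8,f[0]])
f2=p([.525,-.243,.065]); print(proj(cp,[.525,-.2595,.065]),proj(cp,[.525,-.227,.065]),proj(cp,[.525,-.2595,.06]),proj(cp,[.525,-.227,.06]),g[f2[1],f2[0]-35:f2[0]+35])
d=cv2.absdiff(t,t0).max(2); n,l,s,c=cv2.connectedComponentsWithStats((d>50).astype(np.uint8)); print([(s[i],c[i].round()) for i in range(1,n) if s[i,4]>25])
```

```text
33.8 [ 0.5645 -0.2427  0.2267] [-0.2718 -0.0869  0.3258] 0.08712766904890139
label rear edge pred [326 244]
[125 127 127 126 127 124 125 123 125 125 125  73 218 248 202 173 175 175
 172 172 174 173 173 172 146 140 137 138]
pack rear pred [326 220]
tab front pred [317 157] [ 72  50  42  41  43  43  40  83 231 252 252 252 252 252 252 252]
[306.1037 166.4539] [343.8606 166.5705] [306.3539 165.8164] [343.598  165.9316] [ 48  48  49  48  48  49  49  48  44  42  44  42  41  44  42  43 117 152
 164 228 220 209 208 171 194 172 197 211 212 210 169 194 169 195 211 212
 212 212 213 213 213 213 212 213 150 110 110 111 110 115 151 162 145  82
  42  43  45  40  42  44  43  40  44  42  41  43  45  44  41  41]
[(array([564, 119,   9,  11,  40], dtype=int32), array([568., 123.])), (array([588, 130,  10,   5,  32], dtype=int32), array([591., 133.])), (array([557, 137,   8,  19,  27], dtype=int32), array([561., 146.])), (array([568, 137,  12,  10,  51], dtype=int32), array([572., 143.])), (array([  466,   142,   174,   337, 18690], dtype=int32), array([548., 302.])), (array([540, 148,  10,   9,  28], d
[... 604 characters left out ...]
ay([ 63, 350,   3,  29,  82], dtype=int32), array([ 64., 364.])), (array([   0,  356,   67,   82, 2968], dtype=int32), array([ 27., 396.])), (array([206, 380,  55,  26, 683], dtype=int32), array([229., 394.])), (array([ 73, 388,   4,  20,  41], dtype=int32), array([ 75., 397.])), (array([ 20, 410,  29,   4,  36], dtype=int32), array([ 33., 412.])), (array([  9, 414,  37,   4,  46], dtype=int32), array([ 27., 416.])), (array([ 67, 416,  10,  18,  46], dtype=int32), array([ 72., 424.])), (array([320, 431,  61,  43, 870], dtype=int32), array([348., 448.])), (array([386, 438,  28,  30, 251], dtype=int32), array([399., 454.])), (array([459, 474,  15,   6,  47], dtype=int32), array([465., 478.]))]
```

```bash
python3 -c "
from cell import env; print(env.sign_off())"
```

```text
the job is handed in; nothing more can be done
None
```

The pack is off the charger and locked fully home on the vacuum's shoe. The catch held it against a gentle pull (about 5 N), the push onto the shoe never passed about 10.5 N, the robot is clear of everything, and I handed the job in at about 34 s.

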